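Line up the heel blocks by height

TASK

Line up the four leather heel blocks on the cork pads of the sorting board in order of height, one to a pad, starting with the lowest on the pad next to the brass post and ending with the highest at the far end. Stand each one upright in the middle of its pad and square to the board (either way round), and leave the glue jar where it is.

Things in the scene. Friction and masses are not known exactly. Their poses are not given: they have to be found in the camera images.
- heel_1: The lowest of four loose heel blocks of brown leather layers, D-shaped from above: 43 mm long (x), 37 mm wide (y), 25 mm high, about 40 g. Origin: centre of the underside, mid length; z up. Flat face at its -x end, half-round back at +x. Starts upright on the bench, yaw within 0.6 rad (flat face roughly to the robot). Grips well along its x.
- heel_2: The second lowest of four loose heel blocks of brown leather layers, D-shaped from above: 48 mm long (x), 42 mm wide (y), 35 mm high, about 60 g. Origin: centre of the underside, mid length; z up. Flat face at its -x end, half-round back at +x. Starts upright on the bench, yaw within 0.6 rad (flat face roughly to the robot). Grips well along its x.
- heel_3: The second highest of four loose heel blocks of brown leather layers, D-shaped from above: 53 mm long (x), 47 mm wide (y), 45 mm high, about 85 g. Origin: centre of the underside, mid length; z up. Flat face at its -x end, half-round back at +x. Starts upright on the bench, yaw within 0.6 rad (flat face roughly to the robot). Grips well along its x.
- heel_4: The highest of four loose heel blocks of brown leather layers, D-shaped from above: 58 mm long (x), 52 mm wide (y), 55 mm high, about 120 g. Origin: centre of the underside, mid length; z up. Flat face at its -x end, half-round back at +x. Starts upright on the bench, yaw within 0.6 rad (flat face roughly to the robot). Grips well along its x.
- pad_a: Cork pad, 64 x 64 x 2 mm, fixed on a light wooden board (90 x 430 mm, top 12 mm above the bench); number 1 of the row of four from the robot's left (+y). Origin: centre of its underside, on the board's top. Its x axis crosses the board, away from the robot; y runs along the row. Pads are 78 to 98 mm apart, centre to centre.
- pad_b: Cork pad, 64 x 64 x 2 mm, fixed on a light wooden board (90 x 430 mm, top 12 mm above the bench); number 2 of the row of four from the robot's left (+y). Origin: centre of its underside, on the board's top. Its x axis crosses the board, away from the robot; y runs along the row. Pads are 78 to 98 mm apart, centre to centre.
- pad_c: Cork pad, 64 x 64 x 2 mm, fixed on a light wooden board (90 x 430 mm, top 12 mm above the bench); number 3 of the row of four from the robot's left (+y). Origin: centre of its underside, on the board's top. Its x axis crosses the board, away from the robot; y runs along the row. Pads are 78 to 98 mm apart, centre to centre.
- pad_d: Cork pad, 64 x 64 x 2 mm, fixed on a light wooden board (90 x 430 mm, top 12 mm above the bench); number 4 of the row of four from the robot's left (+y). Origin: centre of its underside, on the board's top. Its x axis crosses the board, away from the robot; y runs along the row. Pads are 78 to 98 mm apart, centre to centre.
- post: Upright brass post, 45 mm high, 30 mm across, fixed at one end of the board, left or right, about 63 mm beyond the last pad's centre. It marks the end where the row begins. (A flat dark wooden plug, 2 mm high, fills the socket at the other end.) Origin: centre of its foot, on the board's top.
- glue_jar: Bystander: white glue jar with black lid, 64 mm across and 90 mm high, standing loose on the bench to the left or right of the heels. Origin: centre of its underside.
There are look-alikes about, which are no part of the job. What is shaped like the heel_2 but blue is not meant.

How it is judged:
By the outcome, as a careful person would: the job done as asked, in the order asked, and still so for the second after the job is handed in, with the robot touching nothing.
It also fails if it takes over 96 s, if anything falls off the work surface, if the arm or the gripper's body presses on something with over 40 N, if the wrist force passes 120 N, or if a joint passes its speed limit or range.

ROBOT

A 6-joint arm with a two-finger parallel gripper is mounted at the origin on the work surface. World frame = base frame: x ahead of the robot, y to its left, z up, the work surface at z = 0. Lengths are in m, angles in rad, forces in N, time in s.
With the tool pointing down it reaches from about 0.325 to 0.9 m from the base axis. Payload 6.1 kg.
Tool frame: the origin (TCP) lies where the fingers leave the gripper's body, on its centre line; the fingertips stand 73 mm ahead of it and the grasp point (between the pads) lies 54 mm ahead of it; z points along the fingers, y is the line along which they close (so a half turn about z gives the same grasp; the last joint's range is limited). The gripper opens to 85 mm and grips with 20 to 120 N. Pads are 22 mm wide; open, the fingers measure 114 mm over their backs; the gripper's body (76 mm by 85 mm) begins 54 mm behind the grasp point. The pads swing forward as they close: fully open they stand 13 mm farther back than shut.
Start: joints at [1.143, 0.22, 1.526, -0, 1.395, -0.126], TCP at [0.186, 0.597, 0.304] pointing down, gripper open.
Joint ranges: [-2.98, 2.98], [-0.91, 2.08], [0.09, 2.57], [-1.24, 4.39], [0.2, 2.65], [-2.68, 2.68]. Speed limits (rad/s): [2.57, 2.57, 3.01, 3.14, 3.14, 3.14].

INTERFACE

Orientations are given as a 3x3 rotation matrix whose columns are the frame's x, y, z axes.
In Python, from station import bot gives the robot as it stands.
- The arm moves only by the shell command python3 -m pendant 'ROWS' [OPENING] [FORCE]. ROWS is a JSON object of lists of equal length, an entry for each row: "offset": the shift along the world's x, y, z in m, a list of three; "turn": the turn about the world's z in rad. A call has 1 to 5 rows; each row shifts and turns the commanded pose from where the row before left it; what a row does not reach is not made up. A row lasts 1/12 s, in which the tool goes at most 41.7 mm and 7.16 degrees, less where a joint would pass 70% of its speed; a pose out of reach is approached as far as the arm can. A call is refused whole if a number of a shift passes 0.0417 or a number of a turn 0.125, either way. A call with a gripper value outside its range is refused whole. OPENING is the opening, from 0 (shut) to 1 (fully open), set as the call begins (- or left out, the last holds). The fingers move at their own pace and stop on an object; FORCE is the grip in N (left out, the last holds). Time passes only in rows, so rows that do not move let the fingers close. It gives the time, the measured TCP pose, the force, the opening and the grip force at its end, in the units of the state.
- bot.observe(): the state, without advancing time (a new reading comes with each control period).
- bot.capture(name): name is "scene" or "top"; returns the picture (480x640x3 uint8, blue, green, red); there is no depth.
- bot.calibration(name): a dict with "fx", "fy", "cx", "cy" (pixels), "k1" (the pictures are not rectified: a ray, as slopes to the right and down, at radius r is drawn at 1 + k1 r^2 times it, then the intrinsics apply), "eye" and "orientation" of the camera in the world. Camera axes: x right, y up, looking along -z (the intrinsics and any distortion apply to the point x, -y, -z); pixel columns grow to the right and rows downward; lengths in m; the calibration is good to about 2 mm. A picture is of the moment at which its call begins. calibration takes no time and is no camera call.
- bot.finish_job(): hands the job in; it is judged then, once.
Trained networks look in the newest picture that a camera, given by its name, has taken for a name from the list of things; names that differ only in an ending like _2 or _b are one class to them, and where a whole thing is asked for, a point or a joint stands for the part that bears it (a point fixed in the world has none). Each returns a list of dicts, best first, with "p" (0 to 1); they miss things now and then, are a little off and sometimes report something else, mostly with a low value. They report only what shows in the picture. A call takes as long as a camera call. They do not tell look-alikes from the thing itself.
- bot.recognise(query, camera): "uv" ([column, row] in pixels, amid what is visible of it).
The state is a dict: "time": time; "qpos": joint angles; "dq": joint speeds; "tau": joint torques, N m; "tcp_pos": TCP position; "ee_rot": TCP orientation; "wrist_force": force on the tool from outside, world axes, zero at the start; "torque": the same for the moment, N m; "opening": finger opening in m; "gripper_force": force on a finger pad.
Only numpy, scipy, OpenCV 4.12 (cv2) and the standard library are available. Lean on these libraries where they do the work, as an engineer would, in place of code of your own. Each camera call takes 0.05 s, during which the arm holds its last target. There are 200 camera calls.

## Working session

There is one attempt and no reset: what is moved stays moved. The work goes in short steps, Python scripts to look and compute and a shell command to move; the robot and the scene stay as the last step left them, time stands still between calls to the robot, and variables do not carry over. Pictures are saved under pics/ and viewed, at most 14 in all, crops included, and the job is handed in when it is done.

```bash
mkdir -p pics; ls; python3 - <<'E'
from station import bot
import cv2
for n in("scene","top"):
    cv2.imwrite(f"pics/{n}0.png",bot.capture(n)); c=bot.calibration(n); print(n,c)
    for q in("heel_1","pad_a","post","glue_jar"):
        print(q,[(d["uv"],round(d["p"],2)) for d in bot.recognise(q,n)])
print(bot.observe())
E
```

```text
pics
scene {'fx': 547.0899328402742, 'fy': 547.0899328402742, 'cx': 320.7864182526809, 'cy': 243.19818992470468, 'k1': -0.0476446248739249, 'eye': array([1.21175865, 0.02138592, 0.88128587]), 'orientation': array([[-0.0385395 , -0.77258887,  0.63373586],
       [ 0.99916712, -0.02128473,  0.03481427],
       [-0.01340822,  0.63454976,  0.7727657 ]])}
heel_1 [([414.5, 205.8], 0.97), ([358.3, 224.5], 0.9), ([456.6, 224.3], 0.82), ([214.2, 219.7], 0.72), ([448.3, 189.7], 0.69), ([281.5, 223.4], 0.61)]
pad_a [([429.4, 299.9], 0.92), ([289.3, 311.2], 0.87), ([336.3, 309.9], 0.69), ([214.9, 222.5], 0.55)]
post [([464.4, 294.2], 0.65)]
glue_jar [([122.0, 251.6], 0.8)]
top {'fx': 616.3892342474102, 'fy': 616.3892342474102, 'cx': 322.23121071547166, 'cy': 233.99295947067887, 'k1': 0.00645804839129262, 'eye': array([0.21166355, 0.00316193, 1.41499024]), 'orientation': array([[-0.067534  ,  0.97474617, -0.21285925],
       [-0.997699  , -0.06469738,  0.02027201],
       [ 0.00598863,  0.21373851,  0.97687255]])}
heel_1 [([239.2, 295.5], 0.93), ([356.9, 250.7], 0.88), ([202.1, 315.5], 0.87), ([1
[... 392 characters left out ...]
9470657e+00, -1.26112333e-01]), 'dq': array([-3.44584741e-04, -2.06945798e-03, -5.31284070e-04, -3.43925518e-05,
        5.53874391e-04, -9.83571957e-04]), 'tau': array([-9.97858806e-04, -4.96317995e+01, -3.89318097e+01, -1.95786292e-04,
        2.10763566e-03,  1.30242483e-05]), 'tcp_pos': array([0.18574666, 0.5967346 , 0.303845  ]), 'ee_rot': array([[-9.54821148e-01,  2.97181047e-01, -2.45862446e-05],
       [ 2.97181048e-01,  9.54821142e-01, -1.06885665e-04],
       [-8.28892779e-06, -1.09363260e-04, -9.99999994e-01]]), 'wrist_force': array([-0.84682683, -0.25264373,  0.09921642]), 'torque': array([0.05919819, 0.02501595, 0.05268246]), 'gripper_force': 0.0, 'opening': 0.08506074737343033}
```

View pics/top0.png

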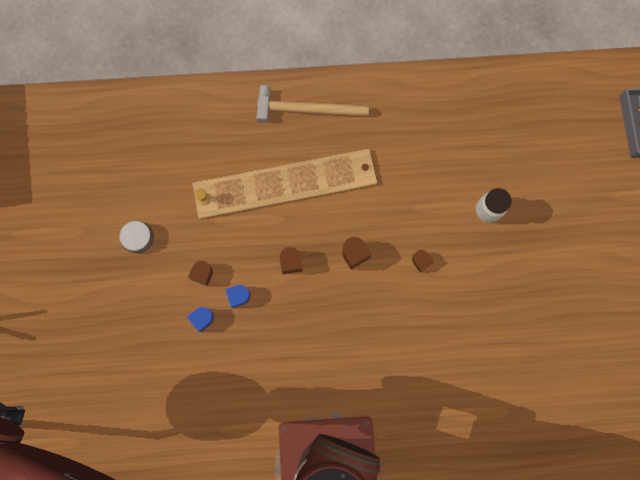

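View pics/scene0.png

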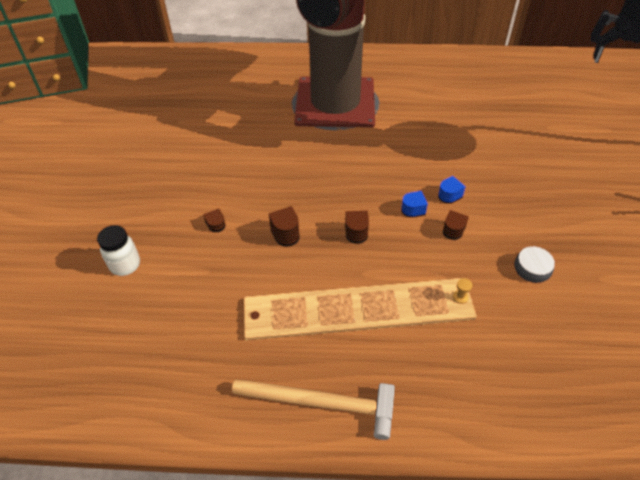

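The top view shows the post at the left end of the board (202,195) and the plug at (365,167). The brown heels are at (201,272), (291,261), (356,252) and (423,260). The two blue look-alikes are at (238,296) and (201,319), and the jar is on the right at (492,205). Next I'll measure these with silhouette fits.

```bash
cat > h.py <<'E'
import numpy as np, cv2
from station import bot
C={n:bot.calibration(n) for n in("scene","top")}
def proj(P,n):
    c=C[n]; q=(np.asarray(P,float)-c["eye"])@c["orientation"]
    s=np.stack([q[...,0],-q[...,1]],-1)/-q[...,2:3]
    s=s*(1+c["k1"]*(s**2).sum(-1,keepdims=True))
    return s*[c["fx"],c["fy"]]+[c["cx"],c["cy"]]
def unproj(uv,z,n):
    c=C[n]; d=(np.asarray(uv,float)-[c["cx"],c["cy"]])/[c["fx"],c["fy"]]; s=d.copy()
    for _ in range(8): s=d/(1+c["k1"]*(s**2).sum(-1,keepdims=True))
    r=np.stack([s[...,0],-s[...,1],-np.ones(s.shape[:-1])],-1)@c["orientation"].T
    return c["eye"]+r*((z-c["eye"][2])/r[...,2])[...,None]
SZ={1:(.043,.037,.025),2:(.048,.042,.035),3:(.053,.047,.045),4:(.058,.052,.055)}
def heel(k,x,y,yaw,z0=0):
    L,W,H=SZ[k]; r=W/2; a=np.linspace(-np.pi/2,np.pi/2,25)
    p=np.r_[[[-L/2,W/2],[-L/2,-W/2]],np.c_[L/2-r+r*np.cos(a),r*np.sin(a)]]
    R=np.array([[np.cos(yaw),-np.sin(yaw)],[np.sin(yaw),np.cos(yaw)]])
    p=p@R.T+[x,y]
    return np.r_[np.c_[p,np.full(len(p),z0)],np.c_[p,np.full(len(p),z0+H)]]
def poly(pts,shape,o,S=8):
    m=np.zeros((shape[0]*S,shape[1]*S),np.uint8)
    cv2.fillConvexPoly(m,np.round(((pts-o+.5)*S)).astype(np.int32),255)
    return cv2.resize(m,shape[::-1],interpolation=cv2.INTER_AREA)/255.
E
python3 - <<'E'
from h import *
for n in("scene","top"):
    im=cv2.imread(f"pics/{n}0.png")
    if n=="top": a=im[145:335,180:440]
    else: a=im[170:345,195:480]
    cv2.imwrite(f"pics/{n}c.png",cv2.resize(a,None,fx=2.8,fy=2.8,interpolation=cv2.INTER_CUBIC))
for k,u,v in((1,214.2,219.7),(4,281,223),(3,358,224),(2,456,224)): print(k,unproj([u,v],SZ[k][2]/2,"scene"))
for k,u,v in((1,423,260),(4,356.9,250.7),(3,292,264),(2,198.8,273)): print(k,unproj([u,v],SZ[k][2]*.7,"top"))
im=cv2.imread("pics/top0.png")
for p in((201,272),(291,256),(293,269),(356,247),(423,258),(423,264),(320,285),(436,264)): print(p,im[p[1],p[0]])
im=cv2.imread("pics/scene0.png")
for p in((281,215),(285,235),(357,218),(357,235),(213,214),(460,219),(455,230),(320,260)): print(p,im[p[1],p[0]])
E
```

```text
1 [ 0.44049137 -0.24850208  0.0125    ]
4 [ 0.45938693 -0.10215629  0.0275    ]
3 [0.45346584 0.05844115 0.0225    ]
2 [0.44340227 0.26447162 0.0175    ]
1 [ 0.43968266 -0.25311854  0.0175    ]
4 [ 0.46759012 -0.10141711  0.0385    ]
3 [0.44802413 0.04772291 0.0315    ]
2 [0.44263502 0.26055329 0.0245    ]
(201, 272) [ 39  64 110]
(291, 256) [ 36  63 110]
(293, 269) [32 56 97]
(356, 247) [ 35  63 110]
(423, 258) [ 35  63 110]
(423, 264) [ 35  63 110]
(320, 285) [ 61 107 157]
(436, 264) [ 47  81 123]
(281, 215) [ 29  53 108]
(285, 235) [ 9 17 48]
(357, 218) [ 31  55 108]
(357, 235) [ 1 19 44]
(213, 214) [ 29  53 108]
(460, 219) [ 26  50 108]
(455, 230) [20 30 55]
(320, 260) [ 59 111 185]
```

View pics/topc.png

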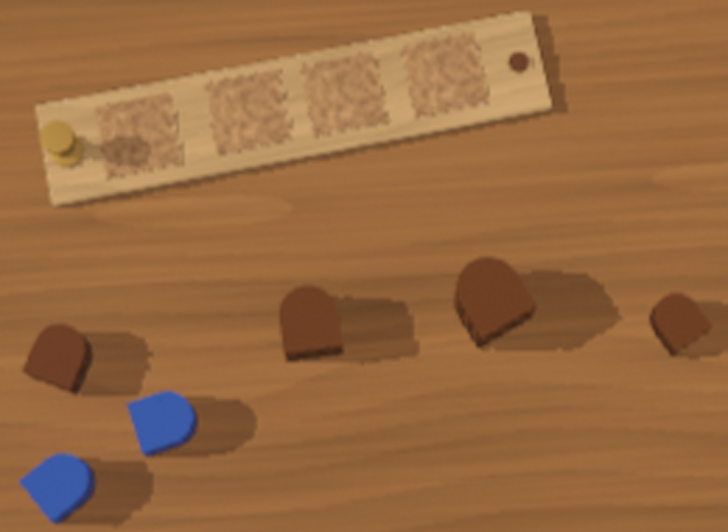

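View pics/scenec.png

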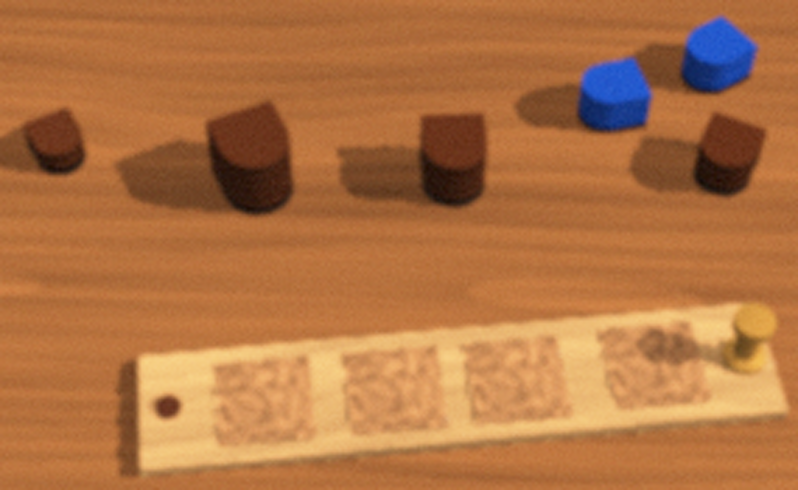

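```bash
cat > fit.py <<'E'
from h import *
from scipy.optimize import minimize
def mask(im,n):
    f=cv2.GaussianBlur(im,(3,3),0.6).astype(float); b,g,r=f[...,0],f[...,1],f[...,2]
    t=1.62 if n=="top" else 1.83
    return ((r/(g+1)>t)&(g<74)&(b<r)|(g<40)).astype(float)
def fitheel(k,x0,ims,cams=("top","scene"),z0=0):
    data=[]
    for n in cams:
        c=proj([x0[0],x0[1],z0+SZ[k][2]/2],n); o=np.floor(c-26).astype(int)
        M=mask(ims[n],n)[o[1]:o[1]+52,o[0]:o[0]+52]
        nl,lab,st,_=cv2.connectedComponentsWithStats(M.astype(np.uint8))
        M=(lab==1+np.argmax(st[1:,4])).astype(float)
        data.append((n,o,M))
    def cost(p,ns=cams):
        e=0
        for n,o,M in data:
            if n in ns:
                h=cv2.convexHull(proj(heel(k,*p,z0),n).astype(np.float32))[:,0]
                e+=np.abs(poly(h,M.shape,o)-M).sum()
        return e
    def run(ns):
        best=min((minimize(cost,[x0[0],x0[1],y],args=(ns,),method="Nelder-Mead",options=dict(initial_simplex=[[x0[0],x0[1],y],[x0[0]+.006,x0[1],y],[x0[0],x0[1]+.006,y],[x0[0],x0[1],y+.25]],xatol=1e-4)) for y in x0[2:]),key=lambda r:r.fun)
        return best.x.round(4),round(best.fun,1)
    return run(cams),[run((n,)) for n in cams],[M.sum() for *_,M in data]
E
python3 - <<'E'
from fit import *
ims={n:cv2.imread(f"pics/{n}0.png") for n in("top","scene")}
for k,x,y in((1,.440,-.251),(2,.443,.262),(3,.451,.053),(4,.463,-.102)):
    print(k,*fitheel(k,(x,y,-.4,0,.4),ims))
# board
for n in ims:
    f=cv2.GaussianBlur(ims[n],(3,3),.6).astype(float)
    g=f[...,1]
    m=(g>(125 if n=="top" else 140)).astype(np.uint8)
    m[:140]=0 
    m=cv2.morphologyEx(m,cv2.MORPH_CLOSE,np.ones((13,13)))
    nl,lab,st,ce=cv2.connectedComponentsWithStats(m); j=[lab[185,320],lab[300,313]][n=="scene"]; print(n,st[j])
    cv2.imwrite(f"pics/m_{n}.png",(lab==j)*255)
for n in ims:
  print(n,[ims[n][p[1],p[0]].tolist() for p in (((250,188),(285,180),(230,193),(320,200)) if n=="top" else ((312,312),(358,306),(290,310),(320,260)))])
E
```

```text
1 (array([ 0.4425, -0.2488,  0.5096]), np.float64(131.6)) [(array([ 0.4434, -0.251 ,  0.5819]), np.float64(44.9)), (array([ 0.4422, -0.2478,  0.3823]), np.float64(65.5))] [np.float64(274.0), np.float64(315.0)]
2 (array([ 0.4486,  0.2597, -0.3462]), np.float64(161.6)) [(array([ 0.446 ,  0.2568, -0.5939]), np.float64(80.1)), (array([ 0.4484,  0.26  , -0.3393]), np.float64(69.7))] [np.float64(351.0), np.float64(485.0)]
3 (array([ 0.4612,  0.0531, -0.0111]), np.float64(163.1)) [(array([0.4613, 0.0518, 0.1014]), np.float64(60.9)), (array([ 0.4593,  0.0547, -0.0418]), np.float64(71.3))] [np.float64(445.0), np.float64(648.0)]
4 (array([ 0.4705, -0.0943,  0.3471]), np.float64(191.7)) [(array([ 0.4691, -0.0959,  0.581 ]), np.float64(76.4)), (array([ 0.4705, -0.0939,  0.2957]), np.float64(85.6))] [np.float64(574.0), np.float64(877.0)]
top [ 192  149  185   69 6562]
scene [ 244  278  233   61 9501]
top [[103, 153, 192], [98, 145, 184], [82, 123, 167], [62, 107, 156]]
scene [[118, 185, 236], [125, 196, 242], [100, 159, 225], [59, 111, 185]][ WARN:0@4.573] global loadsave.cpp:1063 imwrite_ Unsupported depth image for selected encoder is fallbacked to CV_8U.
```

```bash
python3 - <<'E'
from fit import *
rows=[]
for n in("top","scene"):
    im=cv2.imread(f"pics/{n}0.png"); m=mask(im,n); r=[];r2=[]
    for k,p in {1:(.4425,-.2488,.51),2:(.4486,.2597,-.3462),3:(.4612,.0531,-.0111),4:(.4705,-.0943,.3471)}.items():
        o=np.floor(proj([p[0],p[1],SZ[k][2]/2],n)-23).astype(int)
        a=cv2.resize(im[o[1]:o[1]+46,o[0]:o[0]+46],(184,184),interpolation=cv2.INTER_CUBIC)
        b=cv2.resize((m[o[1]:o[1]+46,o[0]:o[0]+46]*255).astype(np.uint8),(184,184),interpolation=0); b=cv2.merge([b,b,b])
        h=cv2.convexHull(proj(heel(k,*p),n).astype(np.float32))[:,0]
        for x in(a,b): cv2.polylines(x,[np.round((h-o+.5)*4).astype(int)],True,(0,255,0),1)
        r+=[np.vstack([a,b])[:, :]]
    rows.append(np.hstack(r))
cv2.imwrite("pics/dbg1.png",cv2.resize(np.vstack(rows),None,fx=.8,fy=.8,interpolation=cv2.INTER_AREA))
for n,ps in(("top",[(215,274),(305,262),(380,252)]),("scene",[(255,225),(330,230)])):
    im=cv2.imread(f"pics/{n}0.png");print(n,[im[y,x].tolist() for x,y in ps])
E
```

```text
top [[50, 83, 125], [47, 81, 122], [45, 77, 117]]
scene [[44, 78, 129], [38, 66, 110]]
```

View pics/dbg1.png

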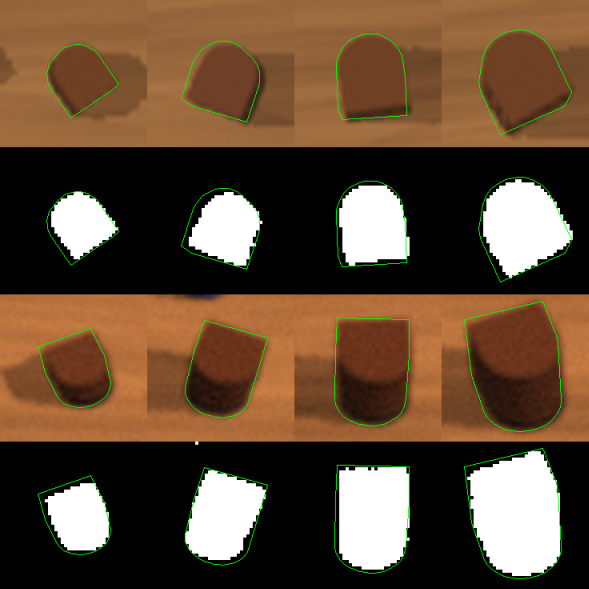

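```bash
sed -i 's/t=1.62 if n=="top" else 1.83/t=1.56 if n=="top" else 1.75/; s/(g<74)/(g<88)/' fit.py; python3 - <<'E'
from fit import *
ims={n:cv2.imread(f"pics/{n}0.png") for n in("top","scene")}
for k,x,y,w in((1,.4425,-.249,.5),(2,.447,.26,-.4),(3,.46,.053,0),(4,.4705,-.095,.4)):
    print(k,*fitheel(k,(x,y,w),ims))
# board fit
data=[]
for n in ims:
    m=(cv2.imread(f"pics/m_{n}.png",0)>0).astype(float); ys,xs=np.nonzero(m); o=np.array([xs.min()-8,ys.min()-8]); 
    data.append((n,o,m[o[1]:ys.max()+9,o[0]:xs.max()+9]))
def rect(x,y,w,z=.012):
    R=np.array([[np.cos(w),-np.sin(w)],[np.sin(w),np.cos(w)]])
    p=np.array([[-.045,-.215],[.045,-.215],[.045,.215],[-.045,.215]])@R.T+[x,y]
    return np.c_[p,np.full(4,z)]
def cost(p,ns):
    return sum(np.abs(poly(proj(rect(*p),n),M.shape,o,4)-M).sum() for n,o,M in data if n in ns)
mid=unproj([285,182],.012,"top");print(mid,unproj([358,308],.012,"scene"))
for ns in(("top",),("scene",),("top","scene")):
    r=minimize(cost,[mid[0],mid[1],0],args=(ns,),method="Nelder-Mead",options=dict(initial_simplex=[[mid[0],mid[1],0],[mid[0]+.01,mid[1],0],[mid[0],mid[1]+.01,.03],[mid[0],mid[1],-.1]],xatol=1e-5)); print(ns,r.x.round(4),r.fun)
x,y,w=r.x
# rectified strip: pad profile
for n in ims:
    t=np.linspace(-.215,.215,431); s=np.linspace(-.045,.045,91)
    S,T=np.meshgrid(s,t,indexing="ij")
    P=np.stack([x+S*np.cos(w)-T*np.sin(w),y+S*np.sin(w)+T*np.cos(w),np.full(S.shape,.014)],-1)
    uv=proj(P,n).astype(np.float32)
    st=cv2.remap(ims[n],uv[...,0],uv[...,1],cv2.INTER_LINEAR).astype(float)
    st8=cv2.resize(st[:,::-1].astype(np.uint8),None,fx=1.8,fy=1.8); cv2.imwrite(f"pics/strip_{n}.png",st8)
    # cork: lower g/r
    q=st[...,1]/(st[...,2]+1)
    pr=np.median(q[20:71],0); pr=cv2.GaussianBlur(pr[None],(9,1),0)[0]
    th=(np.percentile(pr,10)+np.percentile(pr,92))/2
    e=[i for i in range(1,431) if (pr[i]<th)!=(pr[i-1]<th)]
    print(n,th,[int(i-215) for i in e])
    prs=np.median(q[:,100:330],1); print([int(i-45) for i in range(1,91) if (prs[i]<th)!=(prs[i-1]<th)])
a=cv2.vconcat([cv2.imread("pics/strip_top.png"),cv2.imread("pics/strip_scene.png")]);cv2.imwrite("pics/strip.png",a)
E
```

```text
1 (array([ 0.442 , -0.2484,  0.5252]), np.float64(113.8)) [(array([ 0.4431, -0.2509,  0.5558]), np.float64(22.5)), (array([ 0.4424, -0.2466,  0.501 ]), np.float64(50.8))] [np.float64(302.0), np.float64(342.0)]
2 (array([ 0.4475,  0.2574, -0.4641]), np.float64(109.1)) [(array([ 0.4471,  0.2559, -0.446 ]), np.float64(39.1)), (array([ 0.447 ,  0.2601, -0.3733]), np.float64(51.6))] [np.float64(398.0), np.float64(512.0)]
3 (array([ 0.4612,  0.0533, -0.0125]), np.float64(147.6)) [(array([0.461 , 0.0514, 0.0577]), np.float64(30.5)), (array([ 0.4601,  0.0553, -0.009 ]), np.float64(54.7))] [np.float64(486.0), np.float64(672.0)]
4 (array([ 0.4694, -0.094 ,  0.3788]), np.float64(161.6)) [(array([ 0.4701, -0.0959,  0.5088]), np.float64(38.6)), (array([ 0.4701, -0.0929,  0.3645]), np.float64(64.9))] [np.float64(618.0), np.float64(912.0)]
[0.64922202 0.05366753 0.012     ] [0.65391448 0.05797775 0.012     ]
('top',) [0.6487 0.0557 0.1344] 125.23137254901961
('scene',) [0.65   0.0603 0.1346] 231.42745098039217
('top', 'scene') [0.6493 0.0579 0.134 ] 589.078431372549
top 0.765961445861387 [-165, -102, -77, -14, 6, 68, 99, 163, 183, 200, 211]
[-30, 32, 42]
scene 0.7392997400098795 [-212, -162, -98, -76, -11, 7, 72, 101, 166, 184, 208, 213]
[-40, -28, 36]
```

View pics/strip.png

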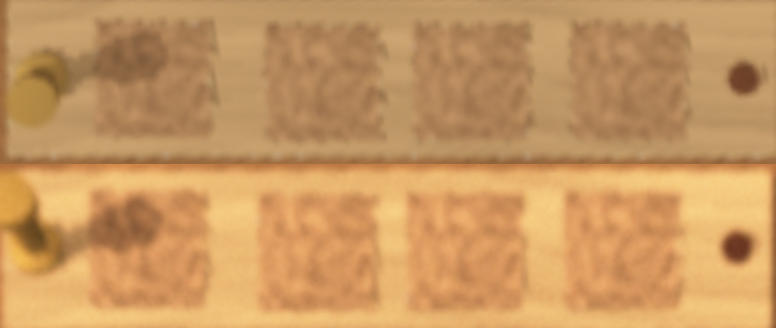

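```bash
python3 - <<'E'
from h import *
print([unproj([u,v],.025,"top").round(3) for u,v in((238,296),(201,319),(492,206))],unproj([[414,203],[451,188]],.0175,"scene").round(3))
E
python3 -m pendant '{"offset":[[0.0174,-0.0226,-0.0109],[0.0174,-0.0226,-0.0109],[0.0174,-0.0226,-0.0109],[0.0174,-0.0226,-0.0109],[0.0174,-0.0226,-0.0109]],"turn":[-0.1127,-0.1127,-0.1127,-0.1127,-0.1127]}' 1 40
python3 -m pendant '{"offset":[[0.0174,-0.0226,-0.0109],[0.0174,-0.0226,-0.0109],[0.0174,-0.0226,-0.0109],[0.0174,-0.0226,-0.0109],[0.0174,-0.0226,-0.0109]],"turn":[-0.1127,-0.1127,-0.1127,-0.1127,-0.1127]}' 1 40
python3 -m pendant '{"offset":[[0.0174,-0.0226,-0.0109],[0.0174,-0.0226,-0.0109],[0.0174,-0.0226,-0.0109],[0.0174,-0.0226,-0.0109],[0.0174,-0.0226,-0.0109]],"turn":[-0.1127,-0.1127,-0.1127,-0.1127,-0.1127]}' 1 40
```

```text
[array([0.384, 0.174, 0.025]), array([0.338, 0.258, 0.025]), array([ 0.555, -0.426,  0.025])] [[0.385 0.18  0.018]
 [0.337 0.266 0.017]]
time: 0.92
tcp_pos: [0.2733, 0.4827, 0.2491]
ee_rot: [[-0.645, 0.765, 0.0], [0.765, 0.645, 0.0], [0.0, 0.0, -1.0]]
wrist_force: [0.3, 0.8, 1.3]
opening: 0.0854
gripper_force: 0.0
time: 1.33
tcp_pos: [0.3605, 0.3696, 0.1947]
ee_rot: [[-0.136, 0.991, 0.001], [0.991, 0.136, 0.0], [0.0, 0.001, -1.0]]
wrist_force: [-0.1, 0.6, -0.3]
opening: 0.0854
gripper_force: 0.0
time: 1.75
tcp_pos: [0.4476, 0.2566, 0.1402]
ee_rot: [[0.414, 0.91, 0.001], [0.91, -0.414, 0.0], [0.001, 0.001, -1.0]]
wrist_force: [0.8, 0.8, -0.3]
opening: 0.0853
gripper_force: 0.0
```

```bash

python3 -m pendant '{"offset":[[0,0.0005,-0.03],[0,0,-0.02],[0,0,-0.01],[0,0,0]],"turn":[0,0,0,0]}'
python3 -m pendant '{"offset":[[0,0,0],[0,0,0],[0,0,0],[0,0,0],[0,0,0]],"turn":[0,0,0,0,0]}' 0.3 40
python3 -m pendant '{"offset":[[0,0,0],[0,0,0],[0,0,0]],"turn":[0,0,0]}' 0.3 40
```

```text
time: 2.08
tcp_pos: [0.445, 0.2574, 0.078]
ee_rot: [[0.409, 0.912, -0.005], [0.912, -0.409, -0.002], [-0.004, -0.004, -1.0]]
wrist_force: [0.5, 1.2, 0.1]
opening: 0.0858
gripper_force: 0.0
time: 2.5
tcp_pos: [0.4478, 0.2591, 0.0822]
ee_rot: [[0.409, 0.913, 0.003], [0.913, -0.409, 0.001], [0.002, 0.002, -1.0]]
wrist_force: [-1.1, 1.6, 7.1]
opening: 0.0468
gripper_force: 41.7
time: 2.75
tcp_pos: [0.4478, 0.2591, 0.0822]
ee_rot: [[0.409, 0.913, 0.003], [0.913, -0.409, 0.001], [0.002, 0.002, -1.0]]
wrist_force: [-1.9, 1.0, 6.5]
opening: 0.0472
gripper_force: 41.7
```

```bash

python3 -m pendant '{"offset":[[0,0,0.02],[0,0,0.035],[0.0,0,0.025],[0.0327,-0.0272,0],[0.0327,-0.0272,0]],"turn":[0,0,0,0.0925,0.0925]}'
python3 -m pendant '{"offset":[[0.0327,-0.0272,0],[0.0327,-0.0272,0],[0.0327,-0.0272,0],[0.0327,-0.0272,0],[0,0,-0.02]],"turn":[0.0925,0.0925,0.0925,0.0925,0]}'
python3 -m pendant '{"offset":[[0,0,-0.02],[0,0,-0.01],[0,0,0],[0,0,0]],"turn":[0,0,0,0]}'
```

```text
time: 3.17
tcp_pos: [0.5121, 0.2063, 0.1638]
ee_rot: [[0.226, 0.974, 0.006], [0.974, -0.226, 0.002], [0.003, 0.005, -1.0]]
wrist_force: [1.9, 0.5, -0.8]
opening: 0.0473
gripper_force: 41.5
time: 3.58
tcp_pos: [0.6474, 0.093, 0.1464]
ee_rot: [[-0.134, 0.991, 0.015], [0.991, 0.134, -0.002], [-0.004, 0.014, -1.0]]
wrist_force: [1.3, -0.4, 0.5]
opening: 0.047
gripper_force: 41.6
time: 3.92
tcp_pos: [0.6382, 0.0988, 0.11]
ee_rot: [[-0.134, 0.991, -0.002], [0.991, 0.134, -0.0], [0.0, -0.002, -1.0]]
wrist_force: [0.3, 0.5, -0.2]
opening: 0.0469
gripper_force: 41.6
```

```bash

python3 -m pendant '{"offset":[[0.006,-0.0029,0],[0,0,-0.008],[0,0,-0.005],[0,0,0],[0,0,0]],"turn":[0,0,0,0,0]}'
python3 -m pendant '{"offset":[[0,0,-0.001],[0,0,0]],"turn":[0,0]}'
```

```text
time: 4.33
tcp_pos: [0.6445, 0.0956, 0.097]
ee_rot: [[-0.133, 0.991, -0.001], [0.991, 0.133, -0.0], [0.0, -0.001, -1.0]]
wrist_force: [-0.2, -0.2, -0.9]
opening: 0.0469
gripper_force: 41.6
time: 4.5
tcp_pos: [0.645, 0.0955, 0.0964]
ee_rot: [[-0.133, 0.991, 0.0], [0.991, 0.133, 0.0], [0.0, 0.0, -1.0]]
wrist_force: [-0.9, -0.1, -0.6]
opening: 0.0473
gripper_force: 41.6
```

```bash

python3 -m pendant '{"offset":[[0,0,-0.0015],[0,0,0]],"turn":[0,0]}'
python3 -m pendant '{"offset":[[0,0,0],[0,0,0],[0,0,0],[0,0,0],[0,0,0]],"turn":[0,0,0,0,0]}' 0.9
python3 -m pendant '{"offset":[[0,0,0.04],[-0.0,0,0.04],[-0.041,0,0],[-0.041,0,0],[-0.041,0,0]],"turn":[0,0,0,0,0]}'
python3 -m pendant '{"offset":[[-0.041,0,0],[-0.03,-0.02,0],[-0.03,-0.02,0],[0,0,0]],"turn":[0,0,0,0]}'
cat > chk.py <<'E'
from fit import *
import sys
k=int(sys.argv[1]); x,y=float(sys.argv[2]),float(sys.argv[3])
ims={}
for n in("top","scene"):
    ims[n]=bot.capture(n); cv2.imwrite(f"pics/{n}_{k}.png",ims[n])
R=[];w=.134
for n in ims:
    im=ims[n]
    S,T=np.meshgrid(np.linspace(-.05,.05,101),np.linspace(-.05,.05,101),indexing="ij")
    P=np.stack([x+S*np.cos(w)-T*np.sin(w),y+S*np.sin(w)+T*np.cos(w),np.full(S.shape,.014)],-1)
    uv=proj(P,n).astype(np.float32)
    a=cv2.resize(cv2.remap(im,uv[...,0],uv[...,1],cv2.INTER_CUBIC)[:,::-1],None,fx=3.8,fy=3.8)
    R.append(a)
cv2.imwrite(f"pics/chk{sys.argv[4]}.png",np.hstack(R))
E
python3 chk.py 2 .6442 .0959 2a
```

```text
time: 4.67
tcp_pos: [0.6453, 0.0956, 0.0963]
ee_rot: [[-0.133, 0.991, 0.001], [0.991, 0.133, -0.0], [-0.0, 0.001, -1.0]]
wrist_force: [-3.2, 0.3, 5.4]
opening: 0.047
gripper_force: 42.4
time: 5.08
tcp_pos: [0.6449, 0.0955, 0.0947]
ee_rot: [[-0.133, 0.991, -0.0], [0.991, 0.133, 0.0], [0.0, -0.0, -1.0]]
wrist_force: [-0.3, -1.0, 0.7]
opening: 0.077
gripper_force: 0.0
time: 5.5
tcp_pos: [0.5214, 0.0954, 0.1759]
ee_rot: [[-0.133, 0.991, 0.002], [0.991, 0.133, 0.0], [-0.0, 0.002, -1.0]]
wrist_force: [-0.4, -0.2, 1.0]
opening: 0.0769
gripper_force: 0.0
time: 5.83
tcp_pos: [0.4148, 0.0543, 0.1727]
ee_rot: [[-0.133, 0.991, -0.007], [0.991, 0.133, -0.001], [0.0, -0.007, -1.0]]
wrist_force: [-0.3, 0.2, -0.9]
opening: 0.0768
gripper_force: 0.0
```

View pics/chk2a.png

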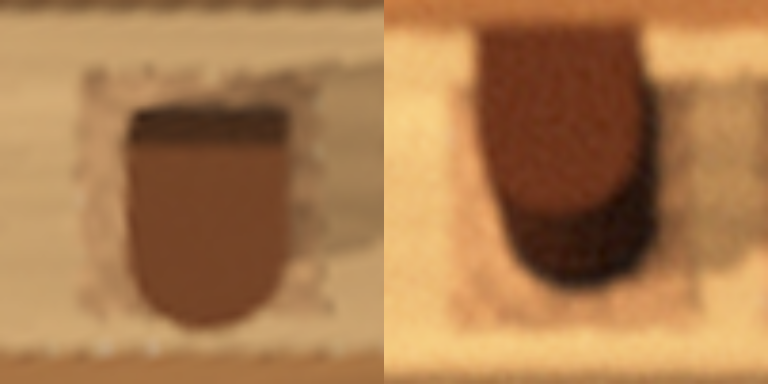

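Heel_2 stands square on pad b, within about 1–2 mm of centre: top view base centre (208,197) against pad centre (205,191). The calibration holds, so heel_3 is next.

```bash

python3 -m pendant '{"offset":[[0.02,-0.0005,-0.01],[0.0225,-0.0005,-0.01],[0,0,0],[0,0,0]],"turn":[-0.06,-0.053,0,0]}' 1
```

```text
time: 6.27
tcp_pos: [0.4647, 0.0547, 0.1544]
ee_rot: [[-0.021, 1.0, -0.001], [1.0, 0.021, 0.0], [0.0, -0.001, -1.0]]
wrist_force: [0.0, -0.5, -0.8]
opening: 0.0855
gripper_force: 0.0
```

```bash

python3 -m pendant '{"offset":[[-0.004,-0.0014,-0.03],[0,0,-0.025],[0,0,-0.015],[0,0,0],[0,0,0]],"turn":[0,0,0,0,0]}'
python3 -m pendant '{"offset":[[0,0,0],[0,0,0],[0,0,0],[0,0,0],[0,0,0]],"turn":[0,0,0,0,0]}' 0.3 40
python3 -m pendant '{"offset":[[0,0,0.025],[0,0,0.035],[0,0,0.025],[0,0,0],[0,0,0]],"turn":[0,0,0,0,0]}'
```

```text
time: 6.68
tcp_pos: [0.4591, 0.0533, 0.0848]
ee_rot: [[-0.021, 1.0, -0.002], [1.0, 0.021, 0.0], [0.0, -0.002, -1.0]]
wrist_force: [0.1, 0.9, 0.5]
opening: 0.0856
gripper_force: 0.0
time: 7.1
tcp_pos: [0.4609, 0.0531, 0.0866]
ee_rot: [[-0.021, 1.0, 0.003], [1.0, 0.021, -0.0], [-0.0, 0.003, -1.0]]
wrist_force: [-0.5, -0.6, 6.0]
opening: 0.0524
gripper_force: 41.8
time: 7.52
tcp_pos: [0.4609, 0.053, 0.1722]
ee_rot: [[-0.021, 1.0, 0.005], [1.0, 0.021, -0.0], [-0.0, 0.005, -1.0]]
wrist_force: [-0.4, -0.3, -1.3]
opening: 0.0524
gripper_force: 42.4
```

```bash

python3 -m pendant '{"offset":[[0.0389,-0.0078,0],[0.0389,-0.0078,0],[0.0389,-0.0078,0],[0.0389,-0.0078,0],[0.0387,-0.008,0]],"turn":[0.0226,0.0226,0.0226,0.0226,0.0226]}'
python3 -m pendant '{"offset":[[0,0,-0.025],[0,0,-0.02],[0,0,-0.01],[0,0,0],[0,0,0]],"turn":[0,0,0,0,0]}'
```

```text
time: 7.93
tcp_pos: [0.6544, 0.0136, 0.1676]
ee_rot: [[-0.134, 0.991, -0.003], [0.991, 0.134, 0.0], [0.001, -0.003, -1.0]]
wrist_force: [-0.6, 0.7, 0.0]
opening: 0.0526
gripper_force: 42.4
time: 8.35
tcp_pos: [0.6524, 0.0141, 0.1133]
ee_rot: [[-0.133, 0.991, -0.003], [0.991, 0.133, 0.0], [0.001, -0.003, -1.0]]
wrist_force: [0.1, 0.4, -1.2]
opening: 0.0519
gripper_force: 42.5
```

```bash

python3 -m pendant '{"offset":[[0.002,-0.0003,-0.006],[0,0,-0.005],[0,0,-0.0025],[0,0,0],[0,0,0]],"turn":[0,0,0,0,0]}'
python3 -m pendant '{"offset":[[0,0,0],[0,0,0],[0,0,0],[0,0,0],[0,0,0]],"turn":[0,0,0,0,0]}' 0.95
python3 -m pendant '{"offset":[[0,0,0.04],[0,0,0.04],[-0.035,-0.02,0],[-0.035,-0.02,0],[-0.035,-0.02,0]],"turn":[0,0,0.07,0.07,0.07]}'
python3 -m pendant '{"offset":[[-0.035,-0.02,0],[-0.035,-0.02,0],[0,0,0],[0,0,0]],"turn":[0.07,0.016,0,0]}' 1
```

```text
time: 8.77
tcp_pos: [0.6558, 0.0136, 0.1017]
ee_rot: [[-0.133, 0.991, 0.0], [0.991, 0.133, -0.0], [-0.0, 0.0, -1.0]]
wrist_force: [-0.3, 0.7, -0.2]
opening: 0.0523
gripper_force: 42.5
time: 9.18
tcp_pos: [0.6559, 0.0136, 0.1016]
ee_rot: [[-0.133, 0.991, 0.0], [0.991, 0.133, -0.0], [-0.0, 0.0, -1.0]]
wrist_force: [-0.1, 0.0, -0.0]
opening: 0.0814
gripper_force: 0.0
time: 9.6
tcp_pos: [0.5503, -0.0468, 0.1826]
ee_rot: [[-0.341, 0.94, 0.003], [0.94, 0.341, -0.001], [-0.002, 0.002, -1.0]]
wrist_force: [-0.8, -1.5, -0.6]
opening: 0.0808
gripper_force: 0.0
time: 9.93
tcp_pos: [0.4792, -0.0871, 0.1813]
ee_rot: [[-0.414, 0.91, -0.0], [0.91, 0.414, 0.0], [0.0, -0.0, -1.0]]
wrist_force: [1.0, 0.6, 0.8]
opening: 0.0855
gripper_force: 0.0
```

```bash

python3 -m pendant '{"offset":[[-0.0092,-0.0072,-0.02],[0,0,-0.025],[0,0,-0.025],[0,0,-0.019],[0,0,0]],"turn":[0,0,0,0,0]}'
python3 -m pendant '{"offset":[[0,0,0],[0,0,0],[0,0,0],[0,0,0],[0,0,0]],"turn":[0,0,0,0,0]}' 0.3 45
python3 -m pendant '{"offset":[[0,0,0.025],[0,0,0.035],[0,0,0.03],[0,0,0],[0,0,0]],"turn":[0,0,0,0,0]}'
```

```text
time: 10.35
tcp_pos: [0.4702, -0.0924, 0.089]
ee_rot: [[-0.417, 0.909, -0.005], [0.909, 0.417, 0.002], [0.004, -0.004, -1.0]]
wrist_force: [-0.6, 0.3, -1.2]
opening: 0.0854
gripper_force: 0.0
time: 10.77
tcp_pos: [0.4732, -0.094, 0.0942]
ee_rot: [[-0.417, 0.909, 0.004], [0.909, 0.417, -0.001], [-0.003, 0.003, -1.0]]
wrist_force: [0.5, 1.3, 5.1]
opening: 0.0568
gripper_force: 48.7
time: 11.18
tcp_pos: [0.4729, -0.0941, 0.1848]
ee_rot: [[-0.416, 0.909, 0.005], [0.909, 0.416, -0.002], [-0.004, 0.004, -1.0]]
wrist_force: [0.6, 0.5, -2.0]
opening: 0.0572
gripper_force: 49.3
```

```bash

python3 -m pendant '{"offset":[[0.0388,0.0043,0],[0.0388,0.0043,0],[0.0388,0.0043,0],[0.0388,0.0043,0],[0.0388,0.0043,0]],"turn":[-0.059,-0.059,-0.059,-0.059,-0.059]}'
python3 -m pendant '{"offset":[[0,0,-0.02],[0,0,-0.02],[0,0,-0.015],[0,0,-0.01],[0,0,0]],"turn":[0,0,0,0,0]}'
```

```text
time: 11.6
tcp_pos: [0.666, -0.0715, 0.1797]
ee_rot: [[-0.131, 0.991, -0.004], [0.991, 0.131, 0.001], [0.001, -0.003, -1.0]]
wrist_force: [0.4, -0.6, -0.4]
opening: 0.0573
gripper_force: 49.1
time: 12.02
tcp_pos: [0.6625, -0.0716, 0.1126]
ee_rot: [[-0.134, 0.991, -0.008], [0.991, 0.134, 0.002], [0.003, -0.007, -1.0]]
wrist_force: [-1.1, 0.3, -2.8]
opening: 0.057
gripper_force: 49.3
```

```bash

python3 -m pendant '{"offset":[[0,0,0],[0,0,0]],"turn":[0,0]}'
python3 -m pendant '{"offset":[[0,-0.001,-0.003],[0,0,0],[0,0,0]],"turn":[0,0,0]}'
```

```text
time: 12.18
tcp_pos: [0.6659, -0.0724, 0.1185]
ee_rot: [[-0.134, 0.991, 0.001], [0.991, 0.134, -0.0], [-0.001, 0.001, -1.0]]
wrist_force: [0.0, 0.4, -0.2]
opening: 0.0572
gripper_force: 49.3
time: 12.43
tcp_pos: [0.6659, -0.0733, 0.1153]
ee_rot: [[-0.134, 0.991, 0.001], [0.991, 0.134, -0.0], [-0.0, 0.001, -1.0]]
wrist_force: [-0.4, 0.3, -1.5]
opening: 0.0572
gripper_force: 49.3
```

```bash

python3 -m pendant '{"offset":[[0.001,0.0006,-0.004],[0,0,-0.0035],[0,0,0],[0,0,0]],"turn":[0,0,0,0]}'
python3 -m pendant '{"offset":[[0,0,0],[0,0,0],[0,0,0],[0,0,0],[0,0,0]],"turn":[0,0,0,0,0]}' 1
python3 -m pendant '{"offset":[[0,0,0.04],[0,0,0.04],[-0.032,-0.0251,0],[-0.032,-0.0251,0],[-0.032,-0.0251,0]],"turn":[0,0,0.0566,0.0566,0.0566]}'
python3 -m pendant '{"offset":[[-0.032,-0.0251,-0.01],[-0.032,-0.0251,-0.01],[-0.032,-0.0251,-0.01],[-0.0325,-0.0254,0],[0,0,0]],"turn":[0.0566,0.0566,0.0566,0.0566,0]}' 1
python3 -m pendant '{"offset":[[0,0,0],[0,0,0]],"turn":[0,0]}'
```

```text
time: 12.77
tcp_pos: [0.6672, -0.0725, 0.108]
ee_rot: [[-0.134, 0.991, 0.001], [0.991, 0.134, -0.0], [-0.0, 0.001, -1.0]]
wrist_force: [-1.0, 0.3, 5.4]
opening: 0.057
gripper_force: 51.5
time: 13.18
tcp_pos: [0.6665, -0.0725, 0.1066]
ee_rot: [[-0.134, 0.991, -0.0], [0.991, 0.134, 0.0], [0.0, -0.0, -1.0]]
wrist_force: [-0.4, 0.5, -0.5]
opening: 0.0853
gripper_force: 0.0
time: 13.6
tcp_pos: [0.5702, -0.1483, 0.1881]
ee_rot: [[-0.304, 0.953, 0.002], [0.953, 0.304, -0.001], [-0.002, 0.002, -1.0]]
wrist_force: [0.1, -1.1, 0.7]
opening: 0.0857
gripper_force: 0.0
time: 14.02
tcp_pos: [0.4374, -0.2511, 0.1558]
ee_rot: [[-0.505, 0.863, -0.004], [0.863, 0.505, 0.0], [0.002, -0.004, -1.0]]
wrist_force: [1.1, -0.6, -0.5]
opening: 0.0856
gripper_force: 0.0
time: 14.18
tcp_pos: [0.4429, -0.2485, 0.1575]
ee_rot: [[-0.505, 0.863, 0.001], [0.863, 0.505, -0.0], [-0.001, 0.001, -1.0]]
wrist_force: [0.3, -0.0, -0.8]
opening: 0.0855
gripper_force: 0.0
```

```bash

python3 -m pendant '{"offset":[[0,0,-0.025],[0,0,-0.025],[0,0,-0.018],[0,0,-0.008],[0,0,-0.003]],"turn":[0,0,0,0,0]}'
python3 -m pendant '{"offset":[[0,0,0],[0,0,0],[0,0,0],[0,0,0],[0,0,0]],"turn":[0,0,0,0,0]}' 0.25 40
python3 -m pendant '{"offset":[[0,0,0],[0,0,0]],"turn":[0,0]}'
```

```text
time: 14.6
tcp_pos: [0.4427, -0.2466, 0.0765]
ee_rot: [[-0.508, 0.862, -0.002], [0.862, 0.508, 0.002], [0.003, -0.001, -1.0]]
wrist_force: [0.0, -0.9, 0.1]
opening: 0.0855
gripper_force: 0.0
time: 15.02
tcp_pos: [0.4436, -0.2488, 0.0796]
ee_rot: [[-0.506, 0.862, 0.002], [0.862, 0.506, -0.002], [-0.003, 0.001, -1.0]]
wrist_force: [-0.4, 0.2, 5.5]
opening: 0.0418
gripper_force: 40.7
time: 15.18
tcp_pos: [0.4436, -0.2489, 0.0796]
ee_rot: [[-0.506, 0.863, 0.003], [0.863, 0.506, -0.002], [-0.003, 0.001, -1.0]]
wrist_force: [0.3, 0.8, 6.6]
opening: 0.0418
gripper_force: 40.8
```

```bash

python3 -m pendant '{"offset":[[0,0,0.025],[0,0,0.04],[0,0,0.035],[0,0,0.015],[0.0157,0.0365,0]],"turn":[0,0,0,0,-0.033]}'
python3 -m pendant '{"offset":[[0.0157,0.0365,0],[0.0157,0.0365,0],[0.0157,0.0365,0],[0.0157,0.0365,0],[0.0157,0.0365,0]],"turn":[-0.033,-0.033,-0.033,-0.033,-0.033]}'
python3 -m pendant '{"offset":[[0.0157,0.0365,0],[0.0157,0.0365,0],[0.0157,0.0365,0],[0.0157,0.0365,0],[0.0157,0.0365,0]],"turn":[-0.033,-0.033,-0.033,-0.033,-0.033]}'
python3 -m pendant '{"offset":[[0.0155,0.0365,0],[0,0,0],[0,0,0],[0,0,0]],"turn":[-0.033,0,0,0]}'
```

```text
time: 15.6
tcp_pos: [0.4597, -0.2177, 0.1991]
ee_rot: [[-0.473, 0.881, 0.008], [0.881, 0.473, -0.009], [-0.012, 0.003, -1.0]]
wrist_force: [1.1, -1.8, -1.2]
opening: 0.0419
gripper_force: 40.9
time: 16.02
tcp_pos: [0.5372, -0.0274, 0.1935]
ee_rot: [[-0.325, 0.946, 0.001], [0.946, 0.325, -0.0], [-0.0, 0.001, -1.0]]
wrist_force: [1.4, -0.1, 0.5]
opening: 0.0417
gripper_force: 40.9
time: 16.43
tcp_pos: [0.6156, 0.1553, 0.1933]
ee_rot: [[-0.165, 0.986, 0.0], [0.986, 0.165, -0.0], [-0.0, 0.0, -1.0]]
wrist_force: [0.9, -0.6, -0.2]
opening: 0.0416
gripper_force: 40.9
time: 16.77
tcp_pos: [0.6304, 0.1898, 0.1926]
ee_rot: [[-0.135, 0.991, -0.001], [0.991, 0.135, -0.001], [-0.0, -0.001, -1.0]]
wrist_force: [-0.8, 0.1, 0.1]
opening: 0.0418
gripper_force: 41.0
```

```bash

python3 -m pendant '{"offset":[[0.0011,-0.0008,-0.03],[0,0,-0.03],[0,0,-0.018],[0,0,-0.01],[0,0,0]],"turn":[0,0,0,0,0]}'
python3 -m pendant '{"offset":[[0,0,0],[0,0,0],[0,0,0]],"turn":[0,0,0]}'
```

```text
time: 17.18
tcp_pos: [0.6299, 0.1873, 0.1022]
ee_rot: [[-0.133, 0.991, -0.005], [0.991, 0.133, -0.001], [-0.0, -0.005, -1.0]]
wrist_force: [0.1, 0.8, -1.5]
opening: 0.0419
gripper_force: 41.0
time: 17.43
tcp_pos: [0.6332, 0.189, 0.1074]
ee_rot: [[-0.134, 0.991, 0.004], [0.991, 0.134, 0.001], [0.0, 0.004, -1.0]]
wrist_force: [0.4, 0.7, -0.5]
opening: 0.0418
gripper_force: 41.0
```

```bash

python3 -m pendant '{"offset":[[-0.001,0,-0.006],[0,0,-0.005],[0,0,-0.002],[0,0,0],[0,0,0]],"turn":[0,0,0,0,0]}'
python3 -m pendant '{"offset":[[0,0,-0.001],[0,0,0],[0,0,0]],"turn":[0,0,0]}'
```

```text
time: 17.85
tcp_pos: [0.6313, 0.1892, 0.0936]
ee_rot: [[-0.135, 0.991, 0.001], [0.991, 0.135, -0.0], [-0.0, 0.001, -1.0]]
wrist_force: [-3.1, -0.5, 9.3]
opening: 0.0419
gripper_force: 42.3
time: 18.1
tcp_pos: [0.6314, 0.1892, 0.0935]
ee_rot: [[-0.135, 0.991, 0.001], [0.991, 0.135, -0.0], [-0.0, 0.001, -1.0]]
wrist_force: [-6.3, -1.4, 14.3]
opening: 0.0417
gripper_force: 43.2
```

Heel_1 is in contact with the pad. Releasing, backing away and checking all four.

```bash

python3 -m pendant '{"offset":[[0,0,0.001],[0,0,0],[0,0,0],[0,0,0],[0,0,0]],"turn":[0,0,0,0,0]}' 1
python3 -m pendant '{"offset":[[0,0,0.03],[0,0,0.04],[0,0,0.04],[-0.04,0,0],[-0.04,0,0]],"turn":[0,0,0,0,0]}'
python3 -m pendant '{"offset":[[-0.04,0,0],[-0.04,0.01,0],[-0.02,0.03,0],[-0.02,0.03,0],[-0.02,0.03,0]],"turn":[0,0,0,0,0]}'
python3 -m pendant '{"offset":[[0,0,0],[0,0,0],[0,0,0]],"turn":[0,0,0]}'
python3 - <<'E'
from fit import *
ims={n:bot.capture(n) for n in("top","scene")}
for n in ims: cv2.imwrite(f"pics/{n}_end.png",ims[n])
PT={1:(.6316,.1890),2:(.6442,.0959),3:(.6552,.0138),4:(.6669,-.0727)}
# per-camera pad offset (cross s, along t) vs mean map, from strips
for k,(x,y) in PT.items():
    r=fitheel(k,(x,y,.134),ims,z0=.014)
    print(k,"both d",(r[0][0]-[x,y,.134]).round(4),"top",(r[1][0][0]-[x,y,.134]).round(4),r[1][0][1],"scene",(r[1][1][0]-[x,y,.134]).round(4),r[1][1][1])
R=[]
for n in ims:
    x,y,w=.6493,.0579,.134
    S,T=np.meshgrid(np.linspace(-.06,.06,121),np.linspace(-.225,.225,451),indexing="ij")
    P=np.stack([x+S*np.cos(w)-T*np.sin(w),y+S*np.sin(w)+T*np.cos(w),np.full(S.shape,.014)],-1)
    uv=proj(P,n).astype(np.float32)
    R.append(cv2.resize(cv2.remap(ims[n],uv[...,0],uv[...,1],cv2.INTER_CUBIC)[:,::-1],None,fx=1.75,fy=1.75))
f=cv2.resize(ims["scene"][140:400,60:600],None,fx=.6,fy=.6)
cv2.imwrite("pics/end.png",np.vstack(R))
E
```

```text
time: 18.52
tcp_pos: [0.6306, 0.189, 0.0915]
ee_rot: [[-0.134, 0.991, -0.001], [0.991, 0.134, -0.0], [-0.0, -0.001, -1.0]]
wrist_force: [0.3, 0.6, 0.3]
opening: 0.0853
gripper_force: 0.0
time: 18.93
tcp_pos: [0.5539, 0.1893, 0.2066]
ee_rot: [[-0.133, 0.991, 0.01], [0.991, 0.133, 0.002], [0.001, 0.01, -1.0]]
wrist_force: [-1.1, 0.9, -1.2]
opening: 0.0851
gripper_force: 0.0
time: 19.35
tcp_pos: [0.4095, 0.2896, 0.2022]
ee_rot: [[-0.133, 0.991, 0.0], [0.991, 0.133, 0.0], [0.0, 0.001, -1.0]]
wrist_force: [0.1, 0.4, 0.8]
opening: 0.0853
gripper_force: 0.0
time: 19.6
tcp_pos: [0.4109, 0.289, 0.202]
ee_rot: [[-0.135, 0.991, 0.0], [0.991, 0.135, -0.0], [-0.0, 0.0, -1.0]]
wrist_force: [0.4, -0.2, 0.7]
opening: 0.0851
gripper_force: 0.0
1 both d [ 0.002   0.0015 -0.1883] top [0.0011 0.0002 0.0935] 64.5 scene [ 0.0009  0.002  -0.2025] 97.7
2 both d [ 0.0014 -0.0028 -0.1988] top [ 0.0037 -0.0038  0.0467] 76.0 scene [ 0.0009 -0.0019 -0.2044] 92.0
3 both d [ 0.0015  0.0002 -0.0433] top [ 0.0031 -0.0017 -0.0493] 80.5 scene [ 0.0005  0.0014 -0.0871] 104.2
4 both d [ 0.0014  0.0022 -0.0075] top [ 0.0024 -0.0013 -0.0924] 88.2 scene [0.0009 0.0041 0.0486] 123.9
```

View pics/end.png

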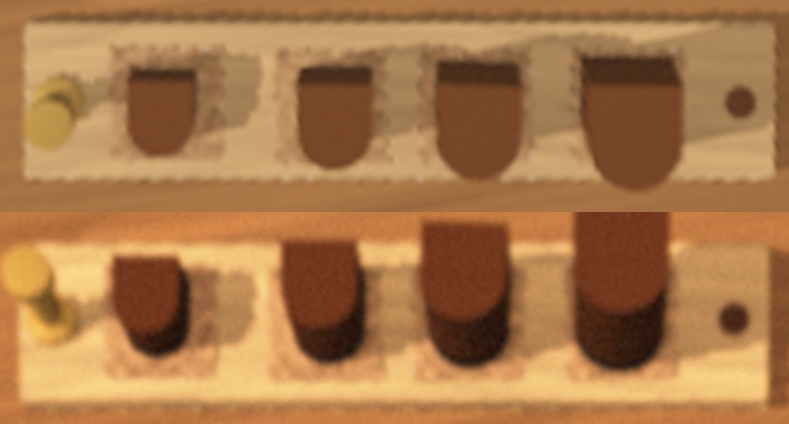

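View pics/scene_end.png

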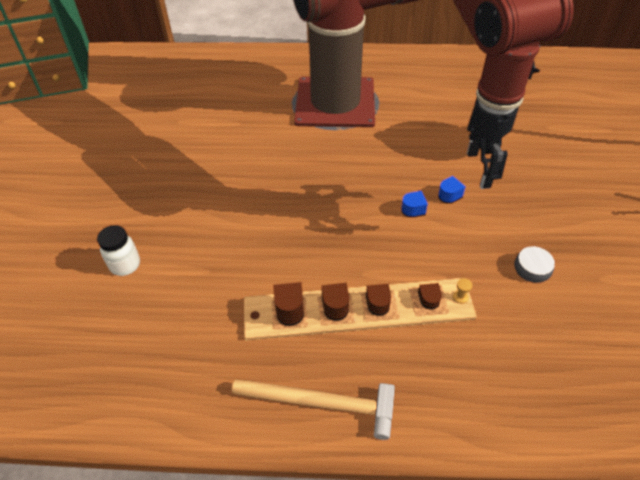

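The final views show all four heels upright and square on their pads. They rise in height from the post, lowest at (430,295) to highest at (290,304) in the scene image, each within about 2 mm of its pad centre. The jar hasn't moved from (119,251), and the gripper is clear.

```bash
python3 -c "
from station import bot
print(bot.finish_job())"
```

```text
the job is handed in; nothing more can be done
None
```

The job is handed in: all four heel blocks stand upright and square on their pads in order of height from the post, each within about 2 mm of centre by the camera images, and the glue jar was not touched; about 20 s of the 96 s were used.

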